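Open the spray cup whose thread hand nobody knows

ROBOT

A 6-joint arm with a two-finger parallel gripper is mounted at the origin on the work surface. World frame = base frame: x ahead of the robot, y to its left, z up, the work surface at z = 0. Lengths are in mm, angles in degrees, forces in N, time in s.
With the tool pointing down it reaches from about 300 to 850 mm from the base axis. Payload 4.2 kg.
Tool frame: the origin (TCP) lies on the centre line of the jaws, within the pads' length; the fingertips stand 14 mm ahead of it and the grasp point (between the pads) lies 5 mm behind it; z points along the fingers, y is the line along which they close (so a half turn about z gives the same grasp; the last joint's range is limited). The gripper opens to 91 mm and grips with 3 to 60 N. Pads are 32 mm wide; open, the fingers measure 118 mm over their backs; the gripper's body (76 mm by 178 mm) begins 60 mm behind the grasp point.
Start: joints at [-69.901, 18.312, 89.639, -0, 72.044, -1.146], TCP at [208.361, -535.936, 227.976] pointing down, gripper open.
Joint ranges: [-177.97, 177.97], [-48.28, 115.42], [12.27, 149.76], [-77.06, 257.06], [2.81, 150.46], [-146.56, 146.56]. Speed limits (degrees/s): [147.25, 147.25, 180, 180, 180, 180].

INTERFACE

Orientations are given as [roll, pitch, yaw] about the fixed x, y, z axes, in that order (R = Rz(yaw) Ry(pitch) Rx(roll)).
In Python, from workcell import env gives the robot as it stands.
- The arm moves only by the tool arm_command, never from a script. Its argument "motion" is a list of rows, each an object with "offset": the shift along the tool's x, y, z in m, a list of three; "spin": the turn about the tool's z in rad. In form: [{"offset": [tx, ty, tz], "spin": spin}, ...]. A call has 1 to 5 rows; each row shifts and turns the commanded pose from where the row before left it, along the tool's axes as they then stand; what a row does not reach is not made up. A row lasts 1/8 s, in which the tool goes at most 62.5 mm and 10.7 degrees, less where a joint would pass 70% of its speed; a pose out of reach is approached as far as the arm can. A call with a gripper value outside its range is refused whole. "jaw" is the finger opening in m, from 0 to 0.0912, set as the call begins (left out, the last holds). The fingers move at their own pace and stop on an object; "newtons" is the grip in N (left out, the last holds). Time passes only in rows, so rows that do not move let the fingers close. It gives the time, the measured TCP pose, the force, the opening and the grip force at its end, in the units of the state.
- env.state(): the state, without advancing time (a new reading comes with each control period).
- env.grab_frame(name): name is "scene" or "top" or "wrist"; returns (picture, depth): 400x640x3 uint8, blue, green, red; 400x640 float32, mm along the optical axis (not along the pixel's ray), 0 where there is no reading.
- env.camera_model(name): a dict with "fx", "fy", "cx", "cy" (pixels), "k1" (the pictures are not rectified: a ray, as slopes to the right and down, at radius r is drawn at 1 + k1 r^2 times it, then the intrinsics apply), "eye" and "rotation" of the camera in the world; the wrist camera has in their place "hand_eye" (4x4, takes a point from camera to tool coordinates, whose origin is the TCP and whose axes are the flange's). Camera axes: x right, y down, z forward; pixel columns grow to the right and rows downward; lengths in mm; the calibration is good to about 2 mm. A picture is of the moment at which its call begins: read the wrist's pose just before it. camera_model takes no time and is no camera call.
- env.job_done(): hands the job in; it is judged then, once.
Trained networks look in the newest picture that a camera, given by its name, has taken for a name from the list of things; names that differ only in an ending like _2 or _b are one class to them, and where a whole thing is asked for, a point or a joint stands for the part that bears it (a point fixed in the world has none). Each returns a list of dicts, best first, with "score" (0 to 1); they miss things now and then, are a little off and sometimes report something else, mostly with a low value. They report only what shows in the picture. A call takes as long as a camera call. They do not tell look-alikes from the thing itself.
- env.boxes_of(camera, target): "bbox" ([left, top, right, bottom] in pixels, round what is visible of it).
- env.pinpoint(camera, target): "location" ([column, row] in pixels: a listed point, or the origin of a listed thing).
The state is a dict: "time_s": time; "qpos": joint angles; "qvel": joint speeds; "effort": joint torques, N m; "ee_pos": TCP position; "ee_rot": TCP orientation; "force": force on the tool from outside, world axes, zero at the start; "torque": the same for the moment, N m; "gripper_width": finger opening in mm; "gripper_force": force on a finger pad.
Only numpy, scipy, OpenCV 4.12 (cv2) and the standard library are available. Lean on these libraries where they do the work, as an engineer would, in place of code of your own. Each camera call takes 0.05 s, during which the arm holds its last target. There are 200 camera calls.

TASK

Take the cap with the upright paddle grip off its spray-gun cup. Nobody knows whether its quarter-turn thread opens clockwise or anticlockwise: feel for it by turning the cap one way and, if it stops at once, the other way until it comes up against its open stop, then lift it straight off. Finish still holding the cap in the gripper, upright and still, about 10 cm above where it sat; leave the plain cap shut and do not knock the other things about.

Things in the scene. Friction and masses are not known exactly. Their poses are not given: they have to be found in the camera images.
- paddle (a point): Centre of the upright paddle grip of the paddle cap, the cap to take off. The paddle is a grey bar 46 mm long (its x axis), 14 mm thick (y), 38 mm tall (z up): the point is 19 mm below its top and 19 mm above the flat top of the round cap it stands on. Pinch it across the 14 mm from above. Closed, its x lies along the stand's x within 0.05 rad and the point is 166 mm above the table.
- cap: The paddle cap, loose, 0.1 to 0.2 kg: round, grey plastic, 68 mm across, 28 mm tall without its paddle; origin at the centre of its underside, axes as the paddle's. Two lugs inside its skirt lock it to the neck, which reaches 22 mm up into it. It is found closed. It opens clockwise or anticlockwise (seen from above), differing between starts; nothing visible tells which.
- cap_top (a point): Centre of the paddle cap's flat top, 28 mm above its underside. Turned the wrong way from closed, the cap meets a hard stop within 0.2 rad; the right way it runs freely for 1 to 1.1 rad to a hard open stop, where it lifts straight off (free from 0.92 rad on; before that it rises only 2 mm). A twisting moment of 0.5 N m is plenty to feel a stop.
- plain_mid (a point): Centre (half-way up) of the plain cap, on the other cup: the same round grey cap, 68 mm across, 36 mm tall, with a slight dome and no paddle. It is loose but locked in the same way, and stays shut.
- stand: Dark steel base plate 190 x 310 x 12 mm, fixed to the table, z up, origin at the centre of its underside on the table. Two aluminium cups, 92 mm across and 105 mm tall to the shoulder, are clamped on it, 25 mm along +x and 78 mm either way along y from its origin, so 156 mm apart. The paddle cap may be on either cup.
- nozzle: Brass spray nozzle, 26 mm across, 40 high, standing on the stand's near edge, below the cups. Bystander; origin at its underside.
- nut: Steel ring nut, 34 mm across, 14 high, lying on the stand's near edge, below the cups. Bystander; origin at its underside.
- tape: Roll of paper tape lying flat, 100 mm across, 24 high, on the table round about. Bystander; origin at its underside.
- hammer: Hammer lying flat, on the table round about. Bystander; origin at its underside.
- bottle: Clear water bottle, 64 mm across, 200 high, on the table round about. Bystander; origin at its underside.
- carton: Small cardboard carton 90 x 130 x 70 mm, on the table round about. Bystander; origin at its underside.
- gun: Steel spray gun lying on its side, about 150 x 150 mm, 30 high, on the table round about. Bystander; origin at its underside.
- mug: White mug, 72 mm across, 85 high, on the table round about. Bystander; origin at its underside.
Things that resemble listed ones, but are neither listed nor needed, are in the scene too. What is shaped like the cap but pink or red is not meant.

How it is judged (in metres and radians):
On the way:
1. the paddle cap is turned most of its quarter turn while still down on its neck (z of paddle in the frame of stand between 0.15 and 0.174 m and angle between the x axis of paddle and the x axis of stand, either way round above 0.65 rad), for 0.05 s.
At the end, for the whole second after the job is handed in: The paddle cap is in the fingers (pad force on it over 2 N), between 6 and 17 cm above where it sat, within 0.35 rad of upright, still (under 30 mm/s) and not resting on the bottle or anything else (z of paddle in the frame of stand between 0.226 and 0.34 m and angle between paddle's own z axis and vertical below 0.35 rad and contact force between the fingers and cap above 2 N and linear speed of cap below 0.03 m/s and contact force between cap and bottle below 0.2 N); the arm keeps its last pose, push and grip.
It fails at once if the plain cap is lifted or knocked off its cup (moved more than 15 mm) (distance of plain_mid from where it was at the start of the episode above 0.015 m).
It fails at once if the plain cap is unlocked (turned more than 0.5 rad) (angle between the x axis of plain_mid and the x axis of stand, either way round above 0.5 rad).
It fails at once if a bystander is knocked about (moved more than 30 mm) (distance of any of nozzle, nut, tape, hammer, bottle, carton, gun, mug from where it was at the start of the episode above 0.03 m).
It also fails if it takes over 45 s, if anything falls off the work surface, if the arm or the gripper's body presses on something with over 40 N, if the wrist force passes 120 N, or if a joint passes its speed limit or range.

## Working session

There is one attempt and no reset: what is moved stays moved. The work goes in short steps, Python scripts to look and compute and a tool call to move; the robot and the scene stay as the last step left them, time stands still between calls to the robot, and variables do not carry over. Pictures are saved under pics/ and viewed, at most 10 in all, crops included, and the job is handed in when it is done.

Besides the shell and the picture viewer there is one more tool, called after ">>>" as name([rows], argument=value, ...), one row to a line, values as JSON. arm_command: Moves the arm, as the interface text tells. Its arguments: {"type":"object","properties":{"motion":{"type":"array"},"jaw":{"type":"number"},"newtons":{"type":"number"}},"required":["motion"]}

```bash
mkdir -p pics; cat > h.py <<'E'
import numpy as np, cv2
from scipy.spatial.transform import Rotation as R
from workcell import env
def pose():
    s=env.state(); T=np.eye(4); T[:3,:3]=R.from_euler('xyz',s['ee_rot'],degrees=True).as_matrix(); T[:3,3]=s['ee_pos']; return T
def cam(name):
    m=env.camera_model(name)
    if 'hand_eye' in m: T=pose()@np.array(m['hand_eye'])
    else:
        T=np.eye(4);T[:3,:3]=np.array(m['rotation']);T[:3,3]=m['eye']
    return m,T
def ray(m,T,px):
    K=np.array([[m['fx'],0,m['cx']],[0,m['fy'],m['cy']],[0,0,1.]])
    p=cv2.undistortPoints(np.array([[px]],float),K,np.array([m['k1'],0,0,0.]))[0,0]
    return T[:3,3],T[:3,:3]@np.array([p[0],p[1],1])
def at_z(m,T,px,z):
    o,d=ray(m,T,px); return o+d*(z-o[2])/d[2]
def at_d(m,T,px,dep):
    o,d=ray(m,T,px); return o+d*dep
E
python3 - <<'E'
from h import *
print(env.state())
for c in ['scene','top']:
    m,T=cam(c); im,d=env.grab_frame(c); cv2.imwrite(f'pics/{c}0.png',im)
    print(c,m['eye'],m['rotation'])
    for t in ['paddle','cap','cap_top','plain_mid','stand']:
        for r in env.pinpoint(c,t)[:3]:
            u,v=r['location'];dd=d[int(v),int(u)]
            print(t,r['score'],np.round([u,v]),np.round(at_d(m,T,(u,v),dd)), np.round(at_z(m,T,(u,v),{'paddle':166,'cap_top':147,'plain_mid':137,'cap':119,'stand':0}[t])))
E
```

```text
{'time_s': 0.0, 'qpos': array([-6.99031354e+01,  1.83477512e+01,  8.97049379e+01, -2.42877823e-03,
        7.20443491e+01, -1.14702666e+00]), 'qvel': array([-0.07795664, -0.02896379,  0.08895828,  0.03830526, -0.02269032,
       -0.07539886]), 'effort': array([-1.10987126e-03, -4.12462807e+01, -2.31974065e+01,  7.22593954e-02,
        4.55880084e-02, -1.45615868e-04]), 'ee_pos': array([ 208.15856476, -535.48588702,  227.1692093 ]), 'ee_rot': array([-1.79902935e+02,  3.66237031e-04,  2.12446423e+01]), 'force': array([-0.5932201 ,  0.43159525,  0.62604648]), 'torque': array([ 0.01560626, -0.03376763, -0.00336695]), 'gripper_force': 0.0, 'gripper_width': 91.30538670707564}
scene [1375.36099724 -187.15530535  853.40175968] [-132.06132548   -0.16112297   76.30145238]
paddle 0.96 [382. 206.] [68120. 66557. 67598.] [ 688. -875.  166.]
paddle 0.87 [330. 171.] [83456. 81894. 82934.] [ 688. -875.  166.]
paddle 0.78 [366. 184.] [80437. 78875. 79915.] [ 688. -875.  166.]
cap 0.96 [332. 186.] [83408. 81846. 82886.] [ 641. -922.  119.]
cap 0.72 [307. 260.] [87347. 85784. 86825.] [ 641. -922.  119.
[... 699 characters left out ...]
628.] [ -949. -1206.   166.]
paddle 0.74 [315. 224.] [-114031. -114289. -112917.] [ -949. -1206.   166.]
cap 0.9 [264. 218.] [-98318. -98576. -97204.] [ -996. -1253.   119.]
cap 0.9 [342. 178.] [-137858. -138116. -136743.] [ -996. -1253.   119.]
cap 0.88 [261. 258.] [-93516. -93774. -92401.] [ -996. -1253.   119.]
cap_top 0.91 [265. 220.] [ -99753. -100011.  -98639.] [ -968. -1225.   147.]
cap_top 0.86 [344. 174.] [-139079. -139336. -137964.] [ -968. -1225.   147.]
cap_top 0.82 [316. 228.] [-114222. -114479. -113107.] [ -968. -1225.   147.]
plain_mid 0.78 [369. 214.] [-138717. -138975. -137603.] [ -978. -1235.   137.]
stand 0.91 [340. 240.] [-138104. -138362. -136989.] [-1115. -1372.     0.]
```

The camera rotation is rpy in degrees, so I'll fix the helper and view both pictures.

```bash
sed -i "s/T\[:3,:3\]=np.array(m\['rotation'\])/T[:3,:3]=R.from_euler('xyz',m['rotation'],degrees=True).as_matrix()/" h.py
python3 - <<'E'
from h import *
for c in ['scene','top']:
    m,T=cam(c); im,d=env.grab_frame(c)
    for t in ['paddle','cap_top','plain_mid','stand','bottle','tape','mug','gun','carton','hammer','nozzle','nut']:
        for r in env.pinpoint(c,t)[:4]:
            if r['score']<.3: continue
            u,v=r['location'];dd=d[int(v),int(u)]
            print(c,t,r['score'],np.round([u,v]),np.round(at_d(m,T,(u,v),dd)), np.round(at_z(m,T,(u,v),{'paddle':166,'cap_top':147,'plain_mid':137,'cap':119}.get(t,0))))
E
```

```text
scene paddle 0.9 [384. 206.] [560. 216.  47.] [680. 157. 166.]
scene paddle 0.9 [368. 185.] [430. 207.  31.] [586. 142. 166.]
scene paddle 0.74 [330. 170.] [506.  53. 177.] [492.  57. 166.]
scene paddle 0.6 [310. 245.] [678. -47.  65.] [767. -65. 166.]
scene cap_top 0.83 [310. 253.] [690. -50.  47.] [776. -67. 147.]
scene cap_top 0.78 [331. 177.] [508.  56. 152.] [502.  57. 147.]
scene cap_top 0.7 [383. 210.] [561. 211.  33.] [674. 156. 147.]
scene cap_top 0.58 [367. 187.] [430. 205.  23.] [571. 146. 147.]
scene plain_mid 0.56 [281. 193.] [541. -99. 148.] [528. -97. 137.]
scene stand 0.73 [306. 215.] [499. -19.   8.] [491. -18.   0.]
scene bottle 0.79 [404. 273.] [807. 179.  37.] [782. 195.   0.]
scene tape 0.92 [176. 197.] [ 300. -431.   -2.] [ 303. -430.    0.]
scene mug 0.72 [275. 299.] [ 822. -166.   55.] [ 784. -165.    0.]
scene gun 0.82 [461. 216.] [612. 466.  -1.] [613. 465.   0.]
scene carton 0.83 [351. 287.] [840.  21.  69.] [794.  39.   0.]
scene hammer 0.87 [169. 271.] [ 633. -436.    9.] [ 625. -439.    0.]
scene nut 0.62 [296. 200.] [526. -54.  99.] [415. -36.   0.]
top
[... 605 characters left out ...]
] [487. -22.   0.]
top bottle 0.69 [269. 145.] [746. 182. 106.] [782. 194.   0.]
top tape 0.94 [481. 290.] [ 315. -437.   -3.] [ 315. -435.    0.]
top mug 0.9 [383. 143.] [ 752. -157.   80.] [ 780. -169.    0.]
top mug 0.48 [318. 141.] [769.  38.  67.] [793.  38.   0.]
top gun 0.7 [177. 200.] [605. 469.  24.] [610. 477.   0.]
top gun 0.69 [315. 226.] [489.  51. 181.] [518.  53.   0.]
top gun 0.46 [479. 291.] [ 311. -431.   -6.] [ 311. -429.    0.]
top carton 0.7 [319. 139.] [771.  34.  74.] [797.  34.   0.]
top hammer 0.75 [474. 190.] [ 614. -433.   30.] [ 621. -443.    0.]
top nozzle 0.4 [323. 260.] [413.  30.  18.] [414.  30.   0.]
top nut 0.49 [350. 258.] [417. -50.  16.] [418. -51.   0.]
```

View pics/scene0.png

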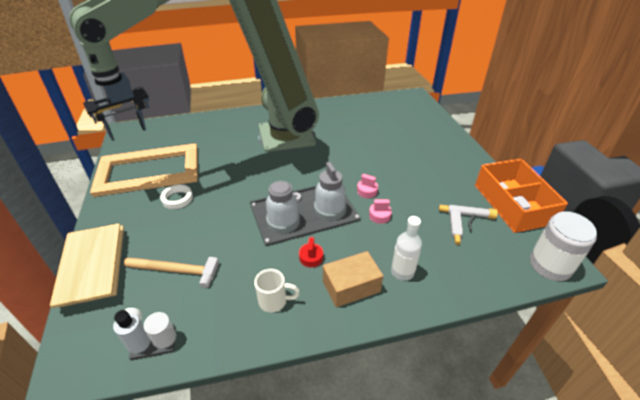

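View pics/top0.png

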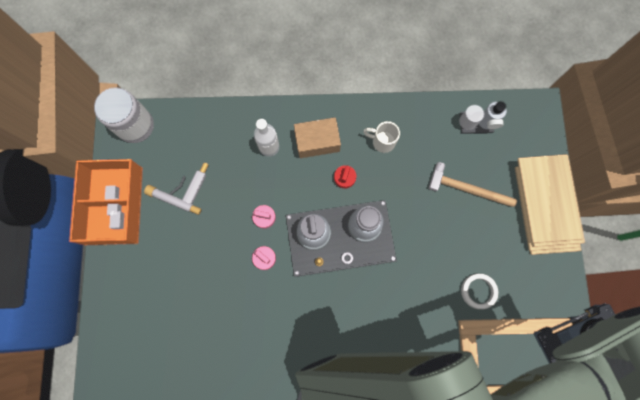

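Scene: the possible mix-ups are the grey paddle cap on the cup at scene (330,171) / top (313,226), the pink ones at scene (367,186) and (381,210), and the red one at scene (311,252). I choose the grey one on the cup, at about (494, 53, 166). The plain cap is at scene (281,190) / top (368,217), and the stand yaw is about 7°. Next I move above the paddle and check from the wrist camera.

>>> arm_command([
  {"offset": [0.04,-0.037,-0.02],"spin": 0},
  {"offset": [0.04,-0.037,-0.02],"spin": 0},
  {"offset": [0.04,-0.037,-0.02],"spin": 0},
  {"offset": [0.04,-0.037,-0.02],"spin": 0},
  {"offset": [0.04,-0.037,-0.02],"spin": 0},
], jaw=0.06, newtons=30)

```text
time_s: 2.52
ee_pos: [328.2, -289.4, 328.8]
ee_rot: [180.0, -0.0, 21.2]
force: [1.3, -1.0, 0.2]
gripper_width: 60.0
gripper_force: 0.0
```

>>> arm_command([
  {"offset": [0.04,-0.037,0],"spin": 0},
  {"offset": [0.04,-0.037,0],"spin": 0},
  {"offset": [0.04,-0.037,0],"spin": 0},
  {"offset": [0.04,-0.037,0],"spin": 0},
  {"offset": [0.04,-0.037,0],"spin": 0},
])

```text
time_s: 3.15
ee_pos: [447.6, -44.4, 328.2]
ee_rot: [180.0, -0.0, 21.3]
force: [0.3, -0.9, 0.0]
gripper_width: 60.2
gripper_force: 0.0
```

>>> arm_command([
  {"offset": [0.04,-0.037,0],"spin": 0},
  {"offset": [0.02,-0.02,0],"spin": 0},
  {"offset": [0,0,0],"spin": 0.12},
  {"offset": [0,0,0],"spin": 0.12},
  {"offset": [0,0,0],"spin": 0},
])

```text
time_s: 3.78
ee_pos: [482.3, 28.8, 327.9]
ee_rot: [180.0, 0.0, 7.6]
force: [-0.9, 1.3, -0.6]
gripper_width: 60.0
gripper_force: 0.0
```

```bash
python3 - <<'E'
from h import *
s=env.state();print(s['time_s'],s['ee_pos'],s['ee_rot'],s['qpos'],s['force'])
m,T=cam('wrist'); im,d=env.grab_frame('wrist'); cv2.imwrite('pics/w1.png',im)
for t,z in [('paddle',166),('cap_top',147),('plain_mid',137)]:
    for r in env.pinpoint('wrist',t)[:3]:
        u,v=r['location'];print(t,r['score'],np.round([u,v]),np.round(at_z(m,T,(u,v),z),1),d[int(v),int(u)])
# paddle top from depth
v,u=np.mgrid[0:400,0:640]; dd=d.ravel(); ok=dd>0
K=np.array([[m['fx'],0,m['cx']],[0,m['fy'],m['cy']],[0,0,1.]])
p=cv2.undistortPoints(np.stack([u,v],-1).reshape(-1,1,2).astype(float),K,np.array([m['k1'],0,0,0.]))[:,0]
P=(np.c_[p,np.ones(len(p))]*dd[:,None])@T[:3,:3].T+T[:3,3]
s=ok&(P[:,2]>172)&(P[:,2]<195)&(np.hypot(P[:,0]-494,P[:,1]-53)<60)
Q=P[s][:,:2]; print(len(Q),Q.mean(0),P[s][:,2].mean())
if len(Q)>20: print(cv2.minAreaRect(Q.astype(np.float32)), np.linalg.eigh(np.cov(Q.T)))
E
```

```text
3.775 [482.32344522  28.84704972 327.93678764] [1.79994773e+02 1.34300345e-03 7.58825641e+00] [ 2.06245813e+00  7.05091820e+00  9.02552270e+01 -5.37553628e-03
  8.26946883e+01  8.44748852e+01] [-0.86005942  1.28164116 -0.64108469]
paddle 0.94 [207. 111.] [553.5 163.  166. ] 398.8977
paddle 0.88 [205. 188.] [465.3 164.  166. ] 434.67166
paddle 0.83 [384.  52.] [637.8 -19.5 166. ] 378.29562
cap_top 0.98 [383.  48.] [645.6 -21.1 147. ] 395.0341
cap_top 0.88 [211. 188.] [460.3 163.4 147. ] 0.0
cap_top 0.78 [213. 111.] [554.  163.7 147. ] 398.35736
plain_mid 0.79 [425. 170.] [ 516.7 -102.5  137. ] 333.24005
plain_mid 0.23 [298. 166.] [501.5  58.5 137. ] 300.11945
533 [497.26513134  56.56888095] 184.49294549659615
((496.0205993652344, 56.67610168457031), (46.137386322021484, 13.61914348602295), 6.4390082359313965) EighResult(eigenvalues=array([ 16.60061239, 177.44291116]), eigenvectors=array([[ 0.10793167, -0.99415831],
       [-0.99415831, -0.10793167]]))
```

```bash
python3 -c "
import cv2;i=cv2.imread('pics/w1.png');cv2.imwrite('pics/w1c.png',cv2.resize(i[80:260,180:480],None,fx=2,fy=2))"
```

```text
(no output)
```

View pics/w1c.png

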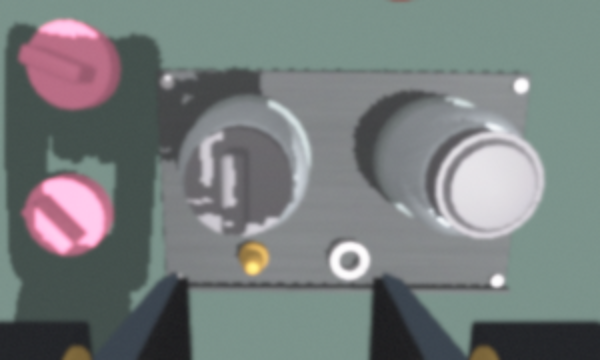

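The close crop shows the grey paddle cap on the left cup (wrist pixel about (294,170)), with the pinks on the table and the plain cap on the right cup. The choice is confirmed; depth gives a paddle centre of (496.2, 56.7) and yaw 6.3°.

>>> arm_command([
  {"offset": [0.0175,-0.0255,0.02],"spin": 0.022},
  {"offset": [0,0,0.04],"spin": 0},
  {"offset": [0,0,0.04],"spin": 0},
  {"offset": [0,0,0.035],"spin": 0},
  {"offset": [0,0,0.025],"spin": 0},
])

```text
time_s: 4.6
ee_pos: [495.8, 56.1, 166.4]
ee_rot: [180.0, 0.1, 6.3]
force: [0.2, -0.9, 0.6]
gripper_width: 60.0
gripper_force: 0.0
```

>>> arm_command([
  {"offset": [0,0,0],"spin": 0},
  {"offset": [0,0,0],"spin": 0},
  {"offset": [0,0,0],"spin": 0},
  {"offset": [0,0,0],"spin": 0},
  {"offset": [0,0,0],"spin": 0},
], jaw=0, newtons=40)

```text
time_s: 5.22
ee_pos: [496.7, 56.4, 168.5]
ee_rot: [-180.0, -0.1, 6.2]
force: [-0.6, -0.9, 0.2]
gripper_width: 13.6
gripper_force: 40.0
```

```bash
python3 -c "
from h import *
s=env.state();print({k:np.round(v,2) for k,v in s.items()})"
```

```text
{'time_s': np.float64(5.22), 'qpos': array([5.1600e+00, 1.4320e+01, 1.0457e+02, 1.0000e-02, 6.1040e+01,
       8.8920e+01]), 'qvel': array([-0.03,  0.07, -0.02, -0.15, -0.07, -0.07]), 'effort': array([-6.000e-02, -3.445e+01, -2.060e+01,  1.000e-02, -1.700e-01,
        0.000e+00]), 'ee_pos': array([496.69,  56.43, 168.51]), 'ee_rot': array([-1.7999e+02, -7.0000e-02,  6.2300e+00]), 'force': array([-0.63, -0.85,  0.23]), 'torque': array([-0.01,  0.11, -0.03]), 'gripper_force': np.float64(40.0), 'gripper_width': np.float64(13.58)}
```

Gripped. Now I feel anticlockwise (seen from above, so negative spin).

>>> arm_command([
  {"offset": [0,0,0],"spin": -0.06},
  {"offset": [0,0,0],"spin": -0.06},
  {"offset": [0,0,0],"spin": -0.05},
  {"offset": [0,0,0],"spin": -0.05},
])

```text
time_s: 5.72
ee_pos: [496.8, 56.5, 168.5]
ee_rot: [180.0, -0.1, 18.9]
force: [0.3, 0.8, 1.5]
gripper_width: 14.0
gripper_force: 40.0
```

```bash
python3 -c "
from h import *
s=env.state();print({k:np.round(v,2) for k,v in s.items()})"
```

```text
{'time_s': np.float64(5.72), 'qpos': array([5.1600e+00, 1.4330e+01, 1.0456e+02, 2.0000e-02, 6.1040e+01,
       7.6230e+01]), 'qvel': array([ 2.000e-02, -1.000e-02,  5.000e-02,  5.000e-02,  1.000e-02,
       -2.262e+01]), 'effort': array([ -0.2 , -34.56, -20.54,  -0.11,  -0.06,   0.3 ]), 'ee_pos': array([496.78,  56.47, 168.48]), 'ee_rot': array([ 1.800e+02, -7.000e-02,  1.893e+01]), 'force': array([0.3 , 0.84, 1.54]), 'torque': array([ 0.08, -0.02,  0.01]), 'gripper_force': np.float64(40.0), 'gripper_width': np.float64(13.99)}
```

>>> arm_command([
  {"offset": [0,0,0],"spin": -0.06},
  {"offset": [0,0,0],"spin": -0.06},
  {"offset": [0,0,0],"spin": 0},
])

```text
time_s: 6.1
ee_pos: [496.8, 56.5, 168.5]
ee_rot: [180.0, -0.1, 25.7]
force: [-1.1, 0.7, 2.2]
gripper_width: 13.8
gripper_force: 40.0
```

```bash
cat > chk.py <<'E'
from h import *
s=env.state();print({k:np.round(s[k],2) for k in ['time_s','qpos','effort','torque','force','ee_pos','ee_rot','gripper_width']})
E
python3 chk.py; python3 -c "
from h import *
im,d=env.grab_frame('wrist'); cv2.imwrite('pics/w2.png',im)"
```

```text
{'time_s': np.float64(6.1), 'qpos': array([5.1600e+00, 1.4330e+01, 1.0456e+02, 1.0000e-02, 6.1040e+01,
       6.9480e+01]), 'effort': array([ -0.38, -33.96, -20.17,  -0.15,  -0.08,  -0.09]), 'torque': array([0.14, 0.02, 0.03]), 'force': array([-1.14,  0.71,  2.21]), 'ee_pos': array([496.77,  56.45, 168.48]), 'ee_rot': array([ 1.7999e+02, -7.0000e-02,  2.5680e+01]), 'gripper_width': np.float64(13.83)}
```

View pics/w2.png

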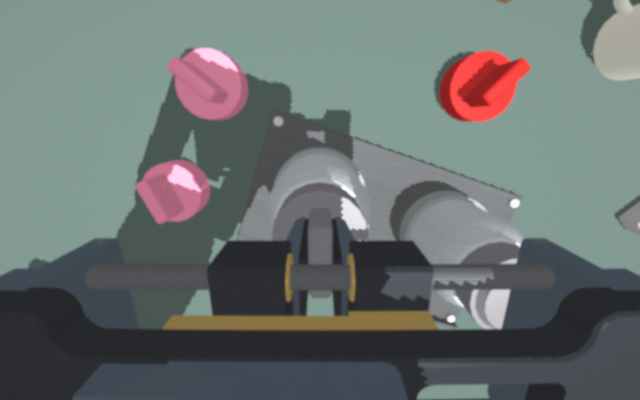

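The paddle at (320,240) is still aligned between the pads after 0.34 rad with almost no moment, so it opens anticlockwise. I'll keep turning.

>>> arm_command([
  {"offset": [0,0,0],"spin": -0.12},
  {"offset": [0,0,0],"spin": -0.12},
  {"offset": [0,0,0],"spin": -0.12},
  {"offset": [0,0,0],"spin": -0.12},
  {"offset": [0,0,0],"spin": -0.12},
])

```text
time_s: 6.78
ee_pos: [496.7, 56.7, 168.5]
ee_rot: [180.0, -0.1, 60.2]
force: [0.5, 1.7, 3.5]
gripper_width: 13.6
gripper_force: 40.0
```

>>> arm_command([
  {"offset": [0,0,0],"spin": -0.05},
  {"offset": [0,0,0],"spin": -0.03},
  {"offset": [0,0,0],"spin": -0.03},
  {"offset": [0,0,0],"spin": 0},
])

```text
time_s: 7.28
ee_pos: [496.6, 56.6, 168.5]
ee_rot: [180.0, -0.1, 66.4]
force: [-0.7, 2.0, 7.0]
gripper_width: 14.0
gripper_force: 40.0
```

```bash
python3 chk.py
```

```text
{'time_s': np.float64(7.28), 'qpos': array([5.1600e+00, 1.4330e+01, 1.0456e+02, 4.0000e-02, 6.1060e+01,
       2.8750e+01]), 'effort': array([-1.030e+00, -3.251e+01, -1.940e+01, -5.700e-01, -2.100e-01,
       -3.000e-02]), 'torque': array([ 0.42,  0.1 , -0.01]), 'force': array([-0.73,  2.03,  7.02]), 'ee_pos': array([496.6 ,  56.59, 168.47]), 'ee_rot': array([ 1.7997e+02, -5.0000e-02,  6.6390e+01]), 'gripper_width': np.float64(14.01)}
```

>>> arm_command([
  {"offset": [0,0,0],"spin": -0.03},
  {"offset": [0,0,0],"spin": -0.02},
  {"offset": [0,0,0],"spin": 0},
])

```text
time_s: 7.65
ee_pos: [496.1, 56.7, 168.5]
ee_rot: [-180.0, -0.1, 69.1]
force: [-2.0, 2.1, 6.7]
gripper_width: 13.9
gripper_force: 40.0
```

```bash
python3 chk.py
```

```text
{'time_s': np.float64(7.65), 'qpos': array([5.1500e+00, 1.4320e+01, 1.0458e+02, 8.0000e-02, 6.1110e+01,
       2.5980e+01]), 'effort': array([ -0.44, -31.92, -19.7 ,  -0.83,  -0.56,  -0.61]), 'torque': array([ 0.38,  0.25, -0.58]), 'force': array([-2.02,  2.12,  6.72]), 'ee_pos': array([496.1 ,  56.66, 168.48]), 'ee_rot': array([-1.7996e+02, -6.0000e-02,  6.9130e+01]), 'gripper_width': np.float64(13.92)}
```

The moment is now −0.58 N m, so this is the open stop at 1.1 rad. I back off slightly and lift gently.

>>> arm_command([
  {"offset": [0,0,0],"spin": 0.03},
  {"offset": [0,0,-0.003],"spin": 0},
  {"offset": [0,0,-0.005],"spin": 0},
  {"offset": [0,0,-0.006],"spin": 0},
  {"offset": [0,0,0],"spin": 0},
])

```text
time_s: 8.28
ee_pos: [496.2, 56.1, 182.4]
ee_rot: [-180.0, 0.0, 67.6]
force: [-0.7, -1.2, -0.0]
gripper_width: 13.7
gripper_force: 40.0
```

```bash
python3 chk.py
```

```text
{'time_s': np.float64(8.28), 'qpos': array([ 5.1500e+00,  1.3590e+01,  1.0337e+02, -2.0000e-02,  6.3070e+01,
        2.7610e+01]), 'effort': array([ 7.000e-02, -3.554e+01, -2.236e+01,  1.000e-01, -1.900e-01,
       -3.000e-02]), 'torque': array([-0.07,  0.07, -0.05]), 'force': array([-0.74, -1.19, -0.04]), 'ee_pos': array([496.15,  56.12, 182.39]), 'ee_rot': array([-1.7999e+02,  3.0000e-02,  6.7550e+01]), 'gripper_width': np.float64(13.68)}
```

It came free. I raise it to about 100 mm above where it sat.

>>> arm_command([
  {"offset": [0,0,-0.018],"spin": 0},
  {"offset": [0,0,-0.02],"spin": 0},
  {"offset": [0,0,-0.02],"spin": 0},
  {"offset": [0,0,-0.018],"spin": 0},
  {"offset": [0,0,-0.01],"spin": 0},
])

```text
time_s: 8.9
ee_pos: [496.5, 56.3, 268.9]
ee_rot: [179.9, -0.0, 67.5]
force: [0.7, -0.3, -2.6]
gripper_width: 14.0
gripper_force: 40.0
```

>>> arm_command([
  {"offset": [0,0,0],"spin": 0},
  {"offset": [0,0,0],"spin": 0},
  {"offset": [0,0,0],"spin": 0},
  {"offset": [0,0,0],"spin": 0},
])

```text
time_s: 9.4
ee_pos: [496.2, 56.3, 267.4]
ee_rot: [-180.0, 0.0, 67.5]
force: [0.6, -0.4, -2.2]
gripper_width: 13.7
gripper_force: 40.0
```

```bash
python3 chk.py; python3 -c "
from h import *
im,d=env.grab_frame('scene'); cv2.imwrite('pics/s3.png',cv2.resize(im[100:260,210:450],None,fx=3,fy=3))"
```

```text
{'time_s': np.float64(9.4), 'qpos': array([ 5.160e+00,  1.010e+01,  9.512e+01, -1.000e-02,  7.483e+01,
        2.762e+01]), 'effort': array([  0.  , -34.6 , -24.33,   0.08,   0.  ,  -0.  ]), 'torque': array([-0.01, -0.02,  0.04]), 'force': array([ 0.56, -0.45, -2.16]), 'ee_pos': array([496.2 ,  56.3 , 267.44]), 'ee_rot': array([-1.7995e+02,  3.0000e-02,  6.7550e+01]), 'gripper_width': np.float64(13.67)}
```

View pics/s3.png

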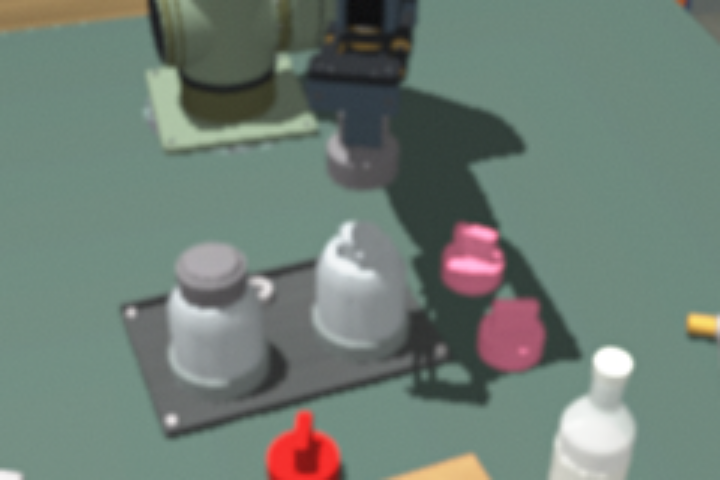

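The cap hangs upright in the fingers at crop (362,158), above its now open cup at (360,280). The plain cap is still on at (210,270).

```bash
python3 -c "
from workcell import env
print(env.job_done())"
```

```text
the job is handed in; nothing more can be done
None
```

The paddle cap opened anticlockwise: I turned it 1.1 rad to its open stop, lifted it off, and handed the job in holding it upright about 10 cm above its cup, with the plain cap still shut; the hand-in returned no verdict.

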